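# Release the catch and switch on the scroll saw

## Robot

A 6-joint arm with a two-finger parallel gripper is mounted at the origin on the work surface. World frame = base frame: x ahead of the robot, y to its left, z up, the work surface at z = 0. Lengths are in mm, angles in degrees, forces in N, time in s.
With the tool pointing down it reaches from about 275 to 825 mm from the base axis. Payload 5.2 kg.
Tool frame: the origin (TCP) lies on the centre line of the jaws, within the pads' length; the fingertips stand 17 mm ahead of it and the grasp point (between the pads) lies 2 mm behind it; z points along the fingers, y is the line along which they close (so a half turn about z gives the same grasp; the last joint's range is limited). The gripper opens to 93 mm and grips with 3 to 60 N. Pads are 15 mm wide; open, the fingers measure 128 mm over their backs; the gripper's body (75 mm by 188 mm) begins 65 mm behind the grasp point.
Start: joints at [-11.62, 14.817, 87.949, -0, 77.235, -11.62], TCP at [550.005, 0.023, 235.653] pointing down, gripper open.
Joint ranges: [-179.93, 179.93], [-52.35, 119.4], [10.71, 147.94], [-69.91, 249.91], [12.55, 155.21], [-178.61, 178.61]. Speed limits (degrees/s): [147.25, 147.25, 180, 180, 180, 180].

## Interface

Orientations are given as a 3x3 rotation matrix whose columns are the frame's x, y, z axes.
In Python, from workcell import manip gives the robot as it stands.
- The arm moves only by the tool drive_tool, never from a script. Its arguments are lists of equal length, an entry for each row: "delta_rot": the turn, a rotation vector about the tool's x, y, z in rad, a list of three; "offset": the shift along the tool's x, y, z in cm, a list of three; "hand": the closure, from -1 (fully open) to 1 (shut), so that 0 is half open. In form: {"delta_rot": [[ax, ay, az], ...], "offset": [[tx, ty, tz], ...], "hand": [hand, ...]}. A call has 1 to 8 rows; each row shifts and turns the commanded pose from where the row before left it, along the tool's axes as they then stand; what a row does not reach is not made up. A row lasts 1/12 s, in which the tool goes at most 41.7 mm and 7.16 degrees, less where a joint would pass 70% of its speed; a pose out of reach is approached as far as the arm can. A call with a gripper value outside its range is refused whole. The fingers move at their own pace and stop on an object; "grip_force" is the grip in N (left out, the last holds). Time passes only in rows, so rows that do not move let the fingers close. It gives the time, the measured TCP pose, the force, the opening and the grip force at its end, in the units of the state.
- manip.sense(): the state, without advancing time (a new reading comes with each control period).
- manip.capture(name): name is "scene" or "side" or "wrist"; returns (picture, depth): 400x640x3 uint8, red, green, blue; 400x640 float32, mm along the optical axis (not along the pixel's ray), 0 where there is no reading.
- manip.get_calibration(name): a dict with "mtx" (3x3 intrinsics, pixels), "k1" (the pictures are not rectified: a ray, as slopes to the right and down, at radius r is drawn at 1 + k1 r^2 times it, then the intrinsics apply), "rvec" (rotation vector, rad) and "tvec" (3), from world to camera coordinates, as OpenCV has them; the wrist camera has in their place "T_tool_cam" (4x4, takes a point from camera to tool coordinates, whose origin is the TCP and whose axes are the flange's). Camera axes: x right, y down, z forward; pixel columns grow to the right and rows downward; lengths in mm; the calibration is good to about 2 mm. A picture is of the moment at which its call begins: read the wrist's pose just before it. get_calibration takes no time and is no camera call.
- manip.job_done(): hands the job in; it is judged then, once.
The state is a dict: "clock": time; "joint_positions": joint angles; "joint_velocities": joint speeds; "joint_torque": joint torques, N m; "tcp_pos": TCP position; "tcp_rot": TCP orientation; "wrist_force": force on the tool from outside, world axes, zero at the start; "moment": the same for the moment, N m; "finger_gap": opening from 0.0 (shut) to 1.0 (fully open); "finger_force": force on a finger pad.
Only numpy, scipy, OpenCV 4.12 (cv2) and the standard library are available. Lean on these libraries where they do the work, as an engineer would, in place of code of your own. Each camera call takes 0.05 s, during which the arm holds its last target. There are 200 camera calls.

## Task

Switch on the scroll saw at the red switch box: first slide its yellow safety catch all the way clear of the lever, then throw the black-knobbed lever all the way over to the other side and let go. Do not touch the blue switch box, which belongs to the blower, and do not knock the glue jar about.

Things in the scene. Friction and masses are not known exactly. Their poses are not given: they have to be found in the camera images.
- saw_box: RED switch box of the saw, fixed to the bench: 110 mm in x, 160 mm in y, flat top 65 mm above the bench (base plate under it 130 x 180 mm). Origin at the centre of its underside, on the bench; z up, +x the way the lever is thrown, +y the way the catch slides to release.
- saw_catch_tab (a point): Top centre of the red box's yellow catch tab: 16 mm in x, 14 in y, 55 tall, its top 62 mm above the box top; axes as the box. Catch shut: at x -2, y +30 mm from the box centre. From it a steel tongue (10 mm wide, top 30 mm above the box top) runs 86 mm along -y, just on the +x side of the lever, and truly blocks it.
- saw_catch (a joint): Slide of the red box's catch along its +y, m: 0 shut (tongue blocks the lever; it starts within 0.005 of this), 0.035 at the far stop, fully released. The tongue is out of the lever's way from about 0.023. Friction about 2 N, no spring; it stays where it is left.
- saw_lever_knob (a point): Centre of the black ball knob, 28 mm diameter, on the red box's lever: a 10 mm rod pivoted at the box top, pivot axis along y through x 0, y -40 mm from the box centre; knob 75 mm from the pivot. Off: leans 35 degrees to -x, knob 43 mm to -x of the pivot and 61 mm above the box top. On: leans 35 degrees to +x.
- saw_lever (a joint): Angle of the red box's lever, rad: 0 off (leaning to -x), 1.22 on (leaning to +x, at its stop). With the catch shut it moves no further than about 0.15; it starts within 0.05 of off. It needs about 1.5 N at the knob, has no spring and stays where it is left.
- blower_box: The BLUE switch box with a catch and lever of the same make and sizes, fixed to the bench; not to be touched. Origin at the centre of its underside; axes as for the red box (z up, lever thrown to +x, catch slides to +y).
- glue: White glue jar with an orange cap, 56 mm diameter, 100 mm tall, standing loose on the bench; origin at the centre of its underside, z up. A bystander.

How it is judged:
By the outcome, as a careful person would: the job done as asked, in the order asked, and still so for the second after the job is handed in, with the robot touching nothing.
It also fails if it takes over 38 s, if anything falls off the work surface, if the arm or the gripper's body presses on something with over 40 N, if the wrist force passes 120 N, or if a joint passes its speed limit or range.

## Working session

There is one attempt and no reset: what is moved stays moved. The work goes in short steps, Python scripts to look and compute and a tool call to move; the robot and the scene stay as the last step left them, time stands still between calls to the robot, and variables do not carry over. Pictures are saved under pics/ and viewed, at most 10 in all, crops included, and the job is handed in when it is done.

Besides the shell and the picture viewer there is one more tool, called as name(argument=value, ...) on one line, values as JSON. drive_tool: Moves the arm, as the interface text tells. Its arguments: {"type":"object","properties":{"delta_rot":{"type":"array"},"offset":{"type":"array"},"hand":{"type":"array"},"grip_force":{"type":"number"}},"required":["delta_rot","offset","hand"]}

```bash
mkdir -p pics; cat > h.py <<'E'
import numpy as np,cv2
from workcell import manip
def ray2world(name,u,v,depth,s=None):
    c=manip.get_calibration(name);K=np.array(c["mtx"],float);k=c["k1"]
    d=np.array([(u-K[0,2])/K[0,0],(v-K[1,2])/K[1,1]])
    p=cv2.undistortPoints(np.array([[[u,v]]],float),K,np.array([k,0,0,0.]))[0,0]
    pc=np.array([p[0],p[1],1])*depth
    if name=="wrist":
        T=np.array(c["T_tool_cam"]);pt=T[:3,:3]@pc+T[:3,3]
        return np.array(s["tcp_rot"])@pt+np.array(s["tcp_pos"])
    R=cv2.Rodrigues(np.array(c["rvec"],float))[0]
    return R.T@(pc-np.array(c["tvec"],float).ravel())
E
python3 - <<'E'
from h import *
s=manip.sense();print(s["clock"],s["tcp_rot"],s["finger_gap"])
for n in ["scene","side"]:
    im,d=manip.capture(n);cv2.imwrite(f"pics/{n}0.png",im[:,:,::-1]);np.save(f"pics/{n}0.npy",d)
E
```

```text
0.0 [[ 2.74856216e-05  9.99998338e-01 -1.82317101e-03]
 [ 9.99999932e-01 -2.68147931e-05  3.67969402e-04]
 [ 3.67919902e-04 -1.82318099e-03 -9.99998270e-01]] 1.000766700739739
```

View pics/scene0.png

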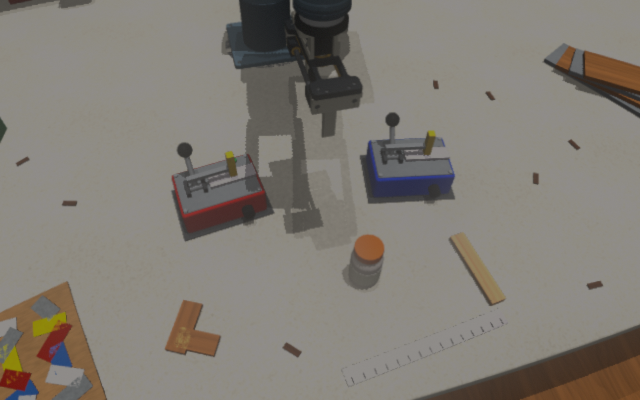

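View pics/side0.png

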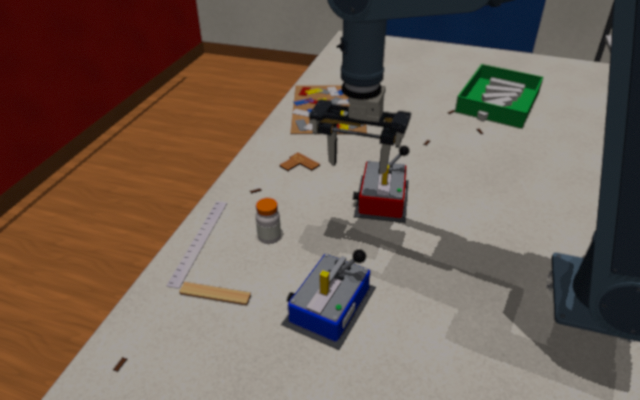

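```bash
python3 - <<'E'
from h import *
im=cv2.imread("pics/scene0.png");d=np.load("pics/scene0.npy")
cv2.imwrite("pics/c1.png",cv2.resize(im[130:240,160:280],None,fx=5,fy=5,interpolation=cv2.INTER_CUBIC))
for n,u,v in [("knob",185,150),("tab",230,154),("boxtopR",255,180),("boxtopL",178,195),("bl knob",392,120),("bl tab",431,134),("glue",369,243),("bench",120,250),("bench2",300,150),("blR",448,170),("blL",376,172)]:
    print(n,d[v,u],ray2world("scene",u,v,d[v,u]).round(1))
E
```

```text
knob 832.46606 [ 496.7 -234.7  137.8]
tab 843.9356 [ 515.  -156.8  125.7]
boxtopR 886.98895 [ 535.1 -119.7   64.2]
boxtopL 866.17957 [ 533.8 -266.7   61.5]
bl knob 889.45874 [510.  156.2 135.6]
bl tab 879.44135 [555.5 220.  127.6]
glue 763.2258 [741.1  36.5  99.7]
bench 858.8875 [ 590.4 -394.7    2.9]
bench2 1023.87964 [420.6  -5.8  -0.6]
blR 910.57 [598.9 252.3  62.9]
blL 905.20795 [569.9 111.7  62.5]
```

View pics/c1.png

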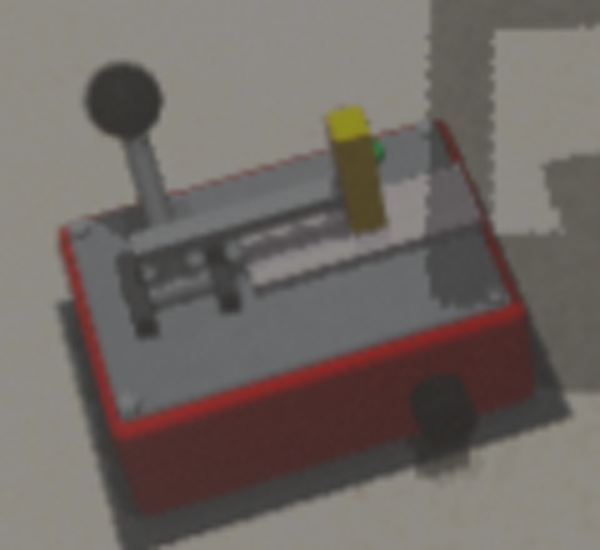

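```bash
cat >> h.py <<'E'
def onplane(name,u,v,z,s=None):
    a=ray2world(name,u,v,100.,s);b=ray2world(name,u,v,1000.,s)
    return a+(b-a)*(z-a[2])/(b[2]-a[2])
E
python3 - <<'E'
from h import *
P=[onplane("scene",160+(u+.5)/5-.5,130+(v+.5)/5-.5,65)[:2] for u,v in [(63,228),(440,122),(522,308),(118,432)]]
P=np.array(P);L=np.array([[-55,-80],[-55,80],[55,80],[55,-80.]])
c=P.mean(0);H=L.T@(P-c);th=np.arctan2(H[0,1]-H[1,0],H[0,0]+H[1,1]);R=np.array([[np.cos(th),-np.sin(th)],[np.sin(th),np.cos(th)]])
print(P.round(1),c.round(1),np.degrees(th),(P-c-L@R.T).round(1))
for n,u,v,z in [("tab",347,122,127),("knob",124,100,126)]:
    w=onplane("scene",160+u/5,130+v/5,z);print(n,w.round(1),((w[:2]-c)@R).round(1))
print("pred tab",c+R@[-2,30],"knob",c+R@[-43,-40])
print("R",R)
E
```

```text
[[ 485.1 -273.7]
 [ 466.  -122.7]
 [ 566.5 -108.1]
 [ 587.3 -260.4]] [ 526.2 -191.2] 7.608625316916955 [[ 2.8  4.1]
 [ 4.9 -3.5]
 [-3.7 -3.4]
 [-4.   2.8]]
tab [ 516.9 -158.   127. ] [-4.8 34.2]
knob [ 484.9 -236.6  126. ] [-47.  -39.5]
pred tab [ 520.29250062 -161.74276963] knob [ 488.92187269 -236.55509283]
R [[ 0.99119562 -0.13240561]
 [ 0.13240561  0.99119562]]
```

drive_tool(delta_rot=[[0, 0, 0], [0, 0, 0], [0, 0, 0], [0, 0, 0], [0, 0, 0], [0, 0, 0], [0, 0, -0.067], [0, 0, -0.066]], offset=[[-3.2, -0.45, 0], [-3.2, -0.45, 0], [-3.2, -0.45, 0], [-3.2, -0.45, 0], [-3.2, -0.45, 0], [-3.2, -0.45, 0], [0, 0, 0], [0, 0, 0]], hand=[1, 1, 1, 1, 1, 1, 1, 1], grip_force=10)

```text
clock: 0.77
tcp_pos: [522.3, -194.1, 234.9]
tcp_rot: [[-0.132, 0.991, -0.001], [0.991, 0.132, 0.0], [0.001, -0.001, -1.0]]
wrist_force: [0.0, -0.3, -0.9]
finger_gap: 0.474
finger_force: 0.0
```

drive_tool(delta_rot=[[0, 0, 0], [0, 0, 0], [0, 0, 0], [0, 0, 0]], offset=[[0, 0, 0], [0, 0, 0], [0, 0, 0], [0, 0, 0]], hand=[1, 1, 1, 1])

```text
clock: 1.1
tcp_pos: [523.0, -191.5, 235.5]
tcp_rot: [[-0.132, 0.991, -0.0], [0.991, 0.132, 0.0], [0.0, -0.0, -1.0]]
wrist_force: [-0.3, -0.7, -0.2]
finger_gap: 0.191
finger_force: 0.0
```

```bash
python3 - <<'E'
from h import *
s=manip.sense();print(s["clock"],s["tcp_pos"],s["tcp_rot"],s["finger_gap"])
im,d=manip.capture("wrist");cv2.imwrite("pics/w1.png",im[:,:,::-1]);np.save("pics/w1.npy",d)
E
```

```text
1.1 [ 523.01643325 -191.46171547  235.54906021] [[-1.32127948e-01  9.91232633e-01 -2.69576943e-04]
 [ 9.91232654e-01  1.32127990e-01  1.43001212e-04]
 [ 1.77366127e-04 -2.48319012e-04 -9.99999953e-01]] 0.19103244400915464
```

View pics/w1.png

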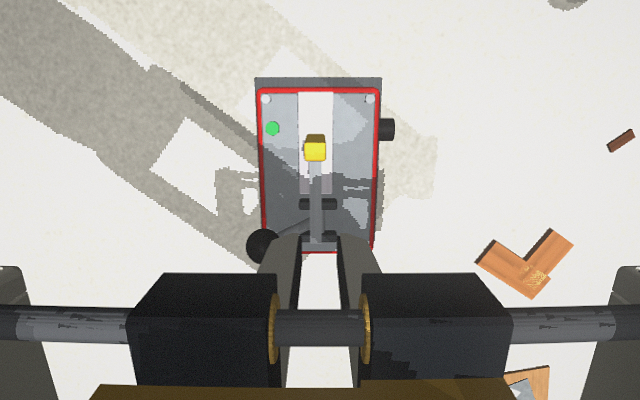

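The wrist view shows the box square with the tool, the tab top at about (315,153) and the knob centre at about (263,246).

```bash
python3 - <<'E'
from h import *
s=manip.sense();R=np.array(s["tcp_rot"]);p=np.array(s["tcp_pos"])
for n,u,v,z in [("tab",315,153,127),("knob",263,246,126),("cBL",259,88,65),("cBR",380,89,65)]:
    w=onplane("wrist",u,v,z,s);print(n,w.round(1),"tool",(R.T@(w-p)).round(1))
E
```

```text
tab [ 516.7 -160.   127. ] tool [ 32.   -2.2 108.6]
knob [ 485.8 -238.5  126. ] tool [-41.7 -43.2 109.6]
cBL [ 462.5 -121.2   65. ] tool [ 77.6 -50.7 170.6]
cBR [ 565.5 -108.3   65. ] tool [ 76.9  53.1 170.6]
```

drive_tool(delta_rot=[[0, 0, 0], [0, 0, 0], [0, 0, 0], [0, 0, 0], [0, 0, 0], [0, 0, 0], [0, 0, 0], [0, 0, 0]], offset=[[0, -0.2, 2], [0, 0, 2], [0, 0, 2], [0, 0, 2], [0, 0, 2], [0, 0, 1.15], [0, 0, 0], [0, 0, 0]], hand=[1, 1, 1, 1, 1, 1, 1, 1])

```text
clock: 1.82
tcp_pos: [520.9, -191.8, 123.9]
tcp_rot: [[-0.133, 0.991, -0.001], [0.991, 0.133, 0.001], [0.001, -0.001, -1.0]]
wrist_force: [-0.6, 0.3, -0.0]
finger_gap: 0.005
finger_force: 0.0
```

drive_tool(delta_rot=[[0, 0, 0], [0, 0, 0], [0, 0, 0], [0, 0, 0], [0, 0, 0], [0, 0, 0], [0, 0, 0], [0, 0, 0]], offset=[[0.5, 0, 0], [0.5, 0, 0], [0.5, 0, 0], [0.5, 0, 0], [0.5, 0, 0], [0.5, 0, 0], [0.5, 0, 0], [0.5, 0, 0]], hand=[1, 1, 1, 1, 1, 1, 1, 1])

```text
clock: 2.48
tcp_pos: [516.0, -152.4, 124.5]
tcp_rot: [[-0.133, 0.991, 0.001], [0.991, 0.133, -0.001], [-0.001, 0.001, -1.0]]
wrist_force: [0.6, -1.8, 1.4]
finger_gap: 0.008
finger_force: 1.1
```

drive_tool(delta_rot=[[0, 0, 0], [0, 0, 0], [0, 0, 0], [0, 0, 0], [0, 0, 0]], offset=[[0.4, 0, 0], [0.3, 0, 0], [0.2, 0, 0], [0, 0, 0], [0, 0, 0]], hand=[1, 1, 1, 1, 1])

```text
clock: 2.9
tcp_pos: [514.1, -143.2, 123.8]
tcp_rot: [[-0.133, 0.991, -0.001], [0.991, 0.133, 0.001], [0.001, -0.001, -1.0]]
wrist_force: [-0.2, 0.3, -0.3]
finger_gap: 0.003
finger_force: 0.1
```

drive_tool(delta_rot=[[0, 0, 0], [0, 0, 0], [0, 0, 0], [0, 0, 0]], offset=[[0.15, 0, 0], [0.15, 0, 0], [0, 0, 0], [0, 0, 0]], hand=[1, 1, 1, 1])

```text
clock: 3.23
tcp_pos: [514.1, -142.7, 123.9]
tcp_rot: [[-0.133, 0.991, -0.0], [0.991, 0.133, -0.003], [-0.003, -0.001, -1.0]]
wrist_force: [0.7, -8.0, -2.2]
finger_gap: 0.002
finger_force: 4.0
```

drive_tool(delta_rot=[[0, 0, 0], [0, 0, 0], [0, 0, 0], [0, 0, 0]], offset=[[0.1, 0, 0], [0.1, 0, 0], [0, 0, 0], [0, 0, 0]], hand=[1, 1, 1, 1])

```text
clock: 3.57
tcp_pos: [514.1, -142.5, 124.0]
tcp_rot: [[-0.133, 0.991, 0.0], [0.991, 0.133, -0.006], [-0.006, -0.0, -1.0]]
wrist_force: [-0.5, -13.0, -4.8]
finger_gap: 0.007
finger_force: 6.8
```

drive_tool(delta_rot=[[0, 0, 0], [0, 0, 0], [0, 0, 0], [0, 0, 0], [0, 0, 0], [0, 0, 0], [0, 0, 0], [0, 0, 0]], offset=[[-1, 0, 0], [-1, 0, 0], [0, 0, -2], [0, 0, -3], [0, 0, -3], [0, 0, 0], [-2.5, -3, 0], [-2.5, -3, 0]], hand=[1, 1, 1, 1, 1, 1, 1, 1])

```text
clock: 4.23
tcp_pos: [464.1, -215.5, 204.4]
tcp_rot: [[-0.137, 0.991, 0.001], [0.991, 0.137, 0.0], [0.0, 0.001, -1.0]]
wrist_force: [-0.1, -0.1, -0.8]
finger_gap: 0.005
finger_force: 0.0
```

drive_tool(delta_rot=[[0, 0, 0], [0, 0, 0], [0, 0, 0], [0, 0, 0]], offset=[[-2.5, -3.3, 0], [0, 0, 0], [0, 0, 0], [0, 0, 0]], hand=[1, 1, 1, 1])

```text
clock: 4.57
tcp_pos: [434.3, -245.1, 203.9]
tcp_rot: [[-0.131, 0.991, 0.0], [0.991, 0.131, 0.001], [0.001, 0.0, -1.0]]
wrist_force: [0.0, -0.2, -0.3]
finger_gap: 0.002
finger_force: 0.0
```

```bash
python3 - <<'E'
from h import *
s=manip.sense();R=np.array(s["tcp_rot"]);print(s["tcp_pos"],s["wrist_force"],(R.T@(np.array([485.8,-238.5,126])-s["tcp_pos"])).round(1))
im,d=manip.capture("scene");cv2.imwrite("pics/s2.png",cv2.resize(im[90:240,120:320,::-1],None,fx=4,fy=4)[:600])
E
```

```text
[ 434.28547525 -245.13031798  203.92285764] [ 0.02260605 -0.16855761 -0.27026301] [-0.3 51.9 77.9]
```

View pics/s2.png

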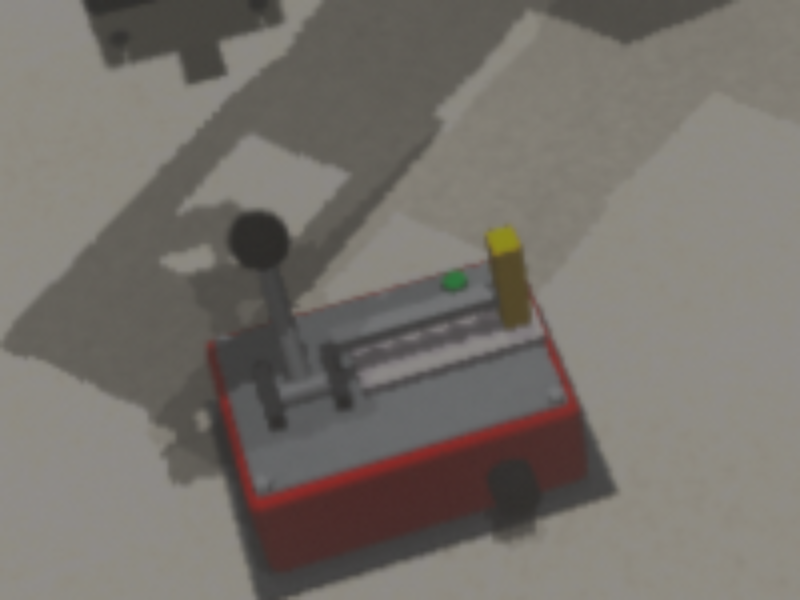

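drive_tool(delta_rot=[[0, 0, 0], [0, 0, 0], [0, 0, 0], [0, 0, 0], [0, 0, 0], [0, 0, 0], [0, 0, 0], [0, 0, 0]], offset=[[0, 0, 2.4], [0, 0, 2.4], [0, 0, 2.4], [0, 0, 0], [0, 0.5, 0], [0, 0.5, 0], [0, 0.5, 0], [0, 0.5, 0]], hand=[1, 1, 1, 1, 1, 1, 1, 1])

```text
clock: 5.28
tcp_pos: [455.9, -242.9, 133.7]
tcp_rot: [[-0.133, 0.991, 0.002], [0.991, 0.133, -0.002], [-0.002, 0.002, -1.0]]
wrist_force: [0.1, -0.4, -0.4]
finger_gap: 0.005
finger_force: 0.0
```

drive_tool(delta_rot=[[0, 0, 0], [0, 0, 0], [0, 0, 0], [0, 0, 0], [0, 0, 0], [0, 0, 0], [0, 0, 0], [0, 0, 0]], offset=[[0, 0.7, 0], [0, 0.7, 0], [0, 0.7, 0], [0, 0.7, 0], [0, 0.7, 0], [0, 0.7, 0], [0, 0.7, 0], [0, 0.7, 0]], hand=[1, 1, 1, 1, 1, 1, 1, 1])

```text
clock: 5.95
tcp_pos: [510.5, -235.0, 132.1]
tcp_rot: [[-0.133, 0.991, 0.0], [0.991, 0.133, 0.0], [0.0, 0.0, -1.0]]
wrist_force: [-1.7, -1.0, 1.7]
finger_gap: 0.004
finger_force: 0.8
```

drive_tool(delta_rot=[[0, 0, 0], [0, 0, 0], [0, 0, 0], [0, 0, 0], [0, 0, 0]], offset=[[0, 0.4, 0], [0, 0.3, 0], [0, 0.2, 0], [0, 0, 0], [0, 0, 0]], hand=[1, 1, 1, 1, 1])

```text
clock: 6.37
tcp_pos: [518.7, -233.8, 132.0]
tcp_rot: [[-0.133, 0.991, 0.0], [0.991, 0.133, 0.0], [0.0, 0.0, -1.0]]
wrist_force: [-0.2, -0.9, 0.5]
finger_gap: 0.008
finger_force: 0.0
```

drive_tool(delta_rot=[[0, 0, 0], [0, 0, 0], [0, 0, 0], [0, 0, 0], [0, 0, 0]], offset=[[0, 0.4, 0], [0, 0.3, 0], [0, 0.3, 0], [0, 0.2, 0], [0, 0, 0]], hand=[1, 1, 1, 1, 1])

```text
clock: 6.78
tcp_pos: [530.8, -232.3, 132.1]
tcp_rot: [[-0.133, 0.991, 0.0], [0.991, 0.133, 0.0], [0.0, 0.0, -1.0]]
wrist_force: [-0.5, -0.5, 0.3]
finger_gap: 0.004
finger_force: 0.2
```

drive_tool(delta_rot=[[0, 0, 0], [0, 0, 0], [0, 0, 0], [0, 0, 0], [0, 0, 0]], offset=[[0, 0.2, 0], [0, 0.2, 0], [0, 0.1, 0], [0, 0, 0], [0, 0, 0]], hand=[1, 1, 1, 1, 1])

```text
clock: 7.2
tcp_pos: [535.6, -231.6, 132.2]
tcp_rot: [[-0.133, 0.991, 0.0], [0.991, 0.133, 0.0], [-0.0, 0.0, -1.0]]
wrist_force: [-0.1, -0.2, -1.0]
finger_gap: 0.007
finger_force: 0.4
```

drive_tool(delta_rot=[[0, 0, 0], [0, 0, 0], [0, 0, 0], [0, 0, 0], [0, 0, 0]], offset=[[0, 0.1, 0], [0, 0.1, 0], [0, 0.1, 0], [0, 0, 0], [0, 0, 0]], hand=[1, 1, 1, 1, 1])

```text
clock: 7.62
tcp_pos: [538.4, -231.3, 132.2]
tcp_rot: [[-0.133, 0.991, 0.0], [0.991, 0.133, 0.0], [0.0, 0.0, -1.0]]
wrist_force: [-1.0, 0.7, -0.8]
finger_gap: 0.005
finger_force: 0.6
```

drive_tool(delta_rot=[[0, 0, 0], [0, 0, 0], [0, 0, 0], [0, 0, 0], [0, 0, 0]], offset=[[0, 0.15, 0], [0, 0.15, 0], [0, 0.1, 0], [0, 0, 0], [0, 0, 0]], hand=[1, 1, 1, 1, 1])

```text
clock: 8.03
tcp_pos: [541.8, -230.8, 132.1]
tcp_rot: [[-0.133, 0.991, -0.001], [0.991, 0.133, 0.0], [0.0, -0.001, -1.0]]
wrist_force: [-5.0, -0.9, 0.9]
finger_gap: 0.006
finger_force: 2.5
```

drive_tool(delta_rot=[[0, 0, 0], [0, 0, 0], [0, 0, 0], [0, 0, 0], [0, 0, 0]], offset=[[0, 0.1, 0], [0, 0.1, 0], [0, 0.1, 0], [0, 0, 0], [0, 0, 0]], hand=[1, 1, 1, 1, 1])

```text
clock: 8.45
tcp_pos: [542.2, -230.7, 132.0]
tcp_rot: [[-0.133, 0.991, -0.006], [0.991, 0.133, -0.0], [0.001, -0.006, -1.0]]
wrist_force: [-13.7, -2.9, 4.9]
finger_gap: 0.003
finger_force: 7.1
```

```bash
python3 - <<'E'
from h import *
im,d=manip.capture("scene");cv2.imwrite("pics/s3.png",cv2.resize(im[90:240,120:320,::-1],None,fx=4,fy=4)[:600])
E
```

```text
(no output)
```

View pics/s3.png

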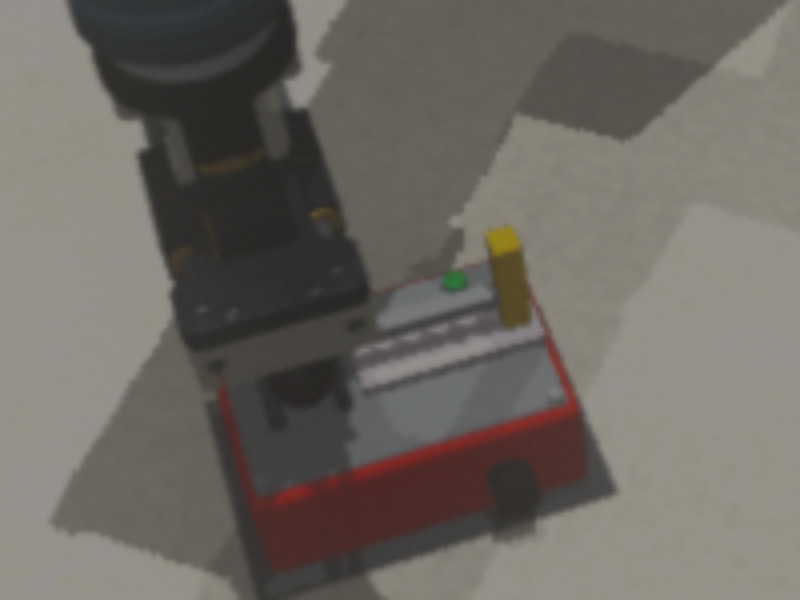

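Hard stop reached and the catch tab is still at its far end. Back off, lift, withdraw.

drive_tool(delta_rot=[[0, 0, 0], [0, 0, 0], [0, 0, 0], [0, 0, 0], [0, 0, 0], [0, 0, 0], [0, 0, 0], [0, 0, 0]], offset=[[0, -1, 0], [0, -1.5, 0], [0, -1.5, 0], [0, 0, -2], [0, 0, -3], [0, 0, -3], [0, -3, -2], [0, -3, 0]], hand=[1, 1, 1, 1, 1, 1, 1, 1])

```text
clock: 9.17
tcp_pos: [449.3, -245.4, 237.3]
tcp_rot: [[-0.135, 0.991, 0.01], [0.991, 0.135, -0.007], [-0.008, 0.009, -1.0]]
wrist_force: [0.3, -0.9, -0.5]
finger_gap: 0.004
finger_force: 0.0
```

drive_tool(delta_rot=[[0, 0, 0], [0, 0, 0], [0, 0, 0], [0, 0, 0]], offset=[[0, -2, 0], [0, 0, 0], [0, 0, 0], [0, 0, 0]], hand=[1, 1, 1, 1])

```text
clock: 9.5
tcp_pos: [427.5, -246.5, 232.6]
tcp_rot: [[-0.132, 0.991, 0.002], [0.991, 0.132, -0.001], [-0.001, 0.002, -1.0]]
wrist_force: [0.8, -0.5, 1.0]
finger_gap: 0.006
finger_force: 0.0
```

```bash
python3 - <<'E'
from h import *
print(manip.sense()["wrist_force"])
im,d=manip.capture("scene");cv2.imwrite("pics/s4.png",cv2.resize(im[90:240,120:320,::-1],None,fx=4,fy=4)[:600])
E
```

```text
[ 0.83298311 -0.45257188  0.97360946]
```

View pics/s4.png

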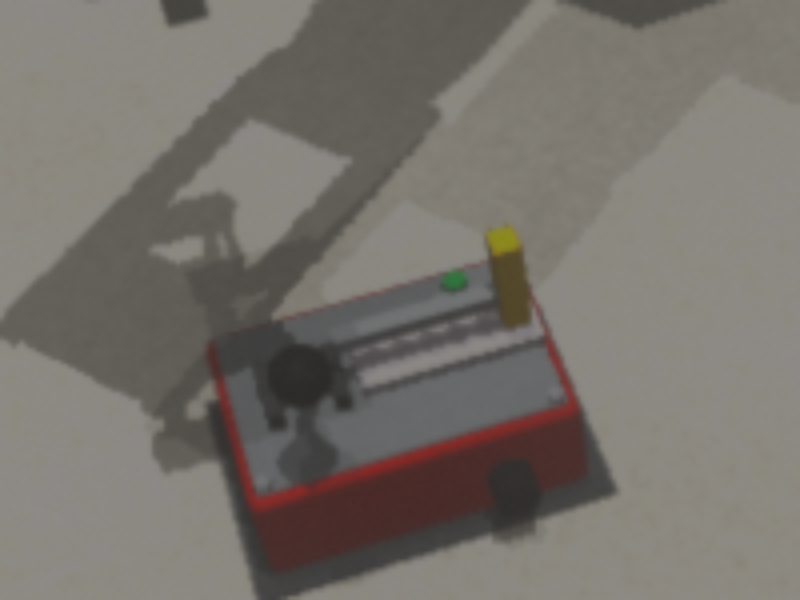

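```bash
python3 - <<'E'
from h import *
t=np.radians(7.6);R=np.array([[np.cos(t),-np.sin(t)],[np.sin(t),np.cos(t)]])
w=onplane("scene",195,183.5,126);print(w,(w[:2]-[526.2,-191.2])@R)
E
```

```text
[ 569.22843806 -225.45786956  126.        ] [ 38.11963431 -39.64771858]
```

The knob moved 85 mm against the 86 mm expected, so the lever is on its stop.

```bash
python3 -c "
from workcell import manip
print(manip.job_done())"
```

```text
the job is handed in; nothing more can be done
None
```

The saw is switched on and the job is handed in: the catch went to its far stop first, then the lever went over to its on stop and was let go. The gripper was clear of everything at hand-in, and the blue box and glue jar were left alone.

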